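# Hang the ear defenders on the trolley stand and pin them in

### The arm

A 6-joint arm with a two-finger parallel gripper is mounted at the origin on the work surface. World frame = base frame: x ahead of the robot, y to its left, z up, the work surface at z = 0. Lengths are in m, angles in rad, forces in N, time in s.
With the tool pointing down it reaches from about 0.3 to 0.775 m from the base axis. Payload 14.6 kg.
Tool frame: the origin (TCP) lies midway between the tips of the shut fingers; the grasp point (between the pads) lies 19 mm behind it (tcp_to_grasp is the distance from the TCP to the grasp point, in m); z points along the fingers, y is the line along which they close (so a half turn about z gives the same grasp; the last joint's range is limited). The gripper opens to 94 mm and grips with 3 to 60 N. Pads are 16 mm wide; open, the fingers measure 119 mm over their backs; the gripper's body (75 mm by 177 mm) begins 78 mm behind the grasp point.
Start: joints at [1.096, 0.3, 1.521, -0, 1.321, -0.067], TCP at [0.218, 0.505, 0.205] pointing down, gripper open.
Joint ranges: [-3.03, 3.03], [-0.79, 2.21], [0.23, 2.52], [-1.04, 4.18], [0, 3.07], [-2.55, 2.55]. Speed limits (rad/s): [2.22, 2.22, 2.57, 3.14, 3.14, 3.14].

### API

Orientations are given as [roll, pitch, yaw] about the fixed x, y, z axes, in that order (R = Rz(yaw) Ry(pitch) Rx(roll)).
In Python, from station import * gives the robot as it stands.
- The arm moves only by the tool send_rows, never from a script. Its argument "motion" is a list of rows, each a list of 3 entries, a list of its own where there are three numbers: the shift along the tool's x, y, z in units of 0.03 m (1.0 is 0.03 m), then the turn, a rotation vector about the tool's x, y, z in units of 0.12 rad (1.0 is 0.12 rad), then the opening, from -1 (shut) to 1 (fully open). In form: [[[x, y, z], [rx, ry, rz], grip], ...]. A call has 1 to 12 rows; each row shifts and turns the commanded pose from where the row before left it, along the tool's axes as they then stand; what a row does not reach is not made up. A row lasts 1/10 s, in which the tool goes at most 50 mm and 8.59 degrees, less where a joint would pass 70% of its speed; a pose out of reach is approached as far as the arm can. A call with a number of a shift or a turn outside -1 to 1 is refused whole. A call with a gripper value outside its range is refused whole. The fingers move at their own pace and stop on an object; "squeeze" is the grip in N (left out, the last holds). Time passes only in rows, so rows that do not move let the fingers close. It gives the time, the measured TCP pose, the force, the opening and the grip force at its end, in the units of the state.
- get_obs(): the state, without advancing time (a new reading comes with each control period).
- camera(name): name is "side" or "top" or "wrist"; returns a dict with "pixels" (420x560x3 uint8, red, green, blue), "depth" (420x560 float32, m along the optical axis (not along the pixel's ray), 0 where there is no reading), "fx", "fy", "cx", "cy" (pixels), "rvec" (rotation vector, rad) and "tvec" (3), from world to camera coordinates, as OpenCV has them. Camera axes: x right, y down, z forward; pixel columns grow to the right and rows downward; lengths in m; the calibration is good to about 2 mm. A picture is of the moment at which its call begins.
- hand_in(): hands the job in; it is judged then, once.
The state is a dict: "time_s": time; "qpos": joint angles; "joint_vel": joint speeds; "tau": joint torques, N m; "ee_pos": TCP position; "eef_rot": TCP orientation; "force": force on the tool from outside, world axes, zero at the start; "moment": the same for the moment, N m; "grip_width": finger opening in m; "grip_force": force on a finger pad.
Only numpy, scipy, OpenCV 4.12 (cv2) and the standard library are available. Lean on these libraries where they do the work, as an engineer would, in place of code of your own. Each camera call takes 0.05 s, during which the arm holds its last target. There are 200 camera calls.

### The job

Hang the ear defenders by their headband over the stand's horizontal arm, beneath the lamp, between the orange painted band and the column, with one cup hanging on each side. Then drop the keeper pin down through the eyelet at the arm's free end, fully home, so that they cannot slide off. Do not bump the lamp or push the drill stand, oil bottle or blue bin about.

Things in the scene. Friction and masses are not known exactly. Their poses are not given: they have to be found in the camera images.
- stand: Fixed stand: grey column 40 mm square, 387 mm tall, with a level round aluminium bar (the arm), 18 mm diameter, its top 174 mm above the table. Origin on the table below the bar; x square to the bar, away from the robot; y along the bar to the column; z up. Column at y = +150 mm (foot 110 x 90 x 12 mm); bar at x = 0 from y = +130 to -150 mm, then a lug. Free end open: loops slide on over it.
- lamp: White flat lamp carried by the stand over the arm; same origin and axes as the stand, in which its box spans x -10 to +110, y -70 to +170, z 358 to 384 mm. A gripper held upright over the hanging place would hit it; the robot's side (negative x) is open to a tool tilted about 30 to 45 degrees.
- hang_spot (a point): Point on top of the bar, 174 mm high, in the hanging place (stand y = +20 mm); axes as the stand's. The hanging place runs from the column (face at y = +130) to an orange painted band round the bar, flush and no obstacle, at stand y = -65 to -77 mm.
- eyelet (a point): Centre of the upper mouth of the eyelet, 174 mm high: a vertical through hole 17 mm square, 18 mm deep, with a chamfered mouth, in the orange lug (44 x 44 x 18 mm) at the arm's free end, stand y = -170 mm. Axes as the stand's.
- ear_defenders: Rigid ear defenders, 0.2 to 0.4 kg, standing on their two red cups, headband arched above. Origin: centre of the underside, between the cups; x from cup to cup, y the headband's width, z up; a half turn looks the same. 144 mm over the cups (x), cups 60 mm wide, 75 high; 69 mm free between their pads. Grip the grey firm cushion on the crown: 50 mm along x, 32 in y, z = 130 to 156 mm.
- crown (a point): Middle of the underside of the black headband (30 mm wide in y, 5 mm thick, arch radius 50 mm), at z = 127 mm of the ear defenders: the point that rests on the bar. Axes as the ear defenders'.
- keeper_pin: Keeper pin, 0.11 kg, 108 mm long, upright in its block. Origin: end of the foot, z up along the pin. Steel shaft 12 mm diameter, 62 mm long, tapered foot; flange 32 mm diameter, 6 thick; round yellow knob 28 mm diameter from z = 68 to 108 mm. Home in the eyelet, the flange rests on the lug and the foot is 62 mm below the lug's top.
- pin_block: Fixed blue block, 60 x 60 x 50 mm, origin at the centre of its underside, with a central 17 mm square hole 40 mm deep in its top, in which the keeper pin stands loosely (foot 10 mm above the table).
- drill_stand: Bystander: blue block 80 x 90 x 30 mm with 12 upright drills up to about 90 mm high; origin at the centre of its underside.
- oil_bottle: Bystander: green bottle, 60 mm diameter, 150 mm tall; origin at the centre of its underside.
- blue_bin: Bystander: open blue bin 90 x 80 x 50 mm; origin at the centre of its underside.
Not all that is in view belongs to the job. Of the things like the ear_defenders, leave any that is green; of the rest the larger one is meant. Leave any turquoise look-alike of the keeper_pin alone.

How it is judged:
On the way, in this order (a step that is already met when the one before it is completed fails the run):
1. the ear defenders hang over the arm between the orange band and the column, let go (y of crown in the frame of stand between -0.055 and 0.115 m and x of crown in the frame of stand between -0.02 and 0.02 m and z of crown in the frame of stand between 0.164 and 0.184 m and angle between ear_defenders's own z axis and vertical below 0.3 rad and contact force between ear_defenders and stand above 1 N and contact force between ear_defenders and the fingers below 0.1 N), for 0.2 s.
2. the keeper pin is home in the eyelet (z of keeper_pin in the frame of stand between 0.105 and 0.118 m and horizontal distance between keeper_pin and eyelet below 0.012 m and angle between keeper_pin's own z axis and vertical below 0.15 rad), for 0.2 s.
At the end, for the whole second after the job is handed in: Headband resting on the bar between orange band and column: crown within 20 mm of the bar's line and 10 mm of its top, tilt under 0.3 rad. Pin in the eyelet: foot 56 to 69 mm below the lug's top, within 12 mm of the eyelet's axis, tilt under 0.15 rad. Both at rest (all of step 2 and y of crown in the frame of stand between -0.055 and 0.115 m and x of crown in the frame of stand between -0.02 and 0.02 m and z of crown in the frame of stand between 0.164 and 0.184 m and angle between ear_defenders's own z axis and vertical below 0.3 rad and contact force between ear_defenders and stand above 1 N and linear speed of each of ear_defenders, keeper_pin below 0.03 m/s and angular speed of ear_defenders below 0.3 rad/s); the robot touches nothing.
It fails at once if the robot bumps the lamp (over 8 N) (contact force between any of the arm, the fingers, ear_defenders and lamp above 8 N).
It fails at once if the drill stand is moved by more than 30 mm or tipped (distance of drill_stand from where it was at the start of the episode above 0.03 m or angle between drill_stand's own z axis and vertical above 0.35 rad).
It fails at once if the oil bottle is moved by more than 30 mm or tipped (distance of oil_bottle from where it was at the start of the episode above 0.03 m or angle between oil_bottle's own z axis and vertical above 0.35 rad).
It fails at once if the blue bin is moved by more than 30 mm or tipped (distance of blue_bin from where it was at the start of the episode above 0.03 m or angle between blue_bin's own z axis and vertical above 0.35 rad).
It also fails if it takes over 64 s, if anything falls off the work surface, if the arm or the gripper's body presses on something with over 40 N, if the wrist force passes 120 N, or if a joint passes its speed limit or range.

## Working session

There is one attempt and no reset: what is moved stays moved. The work goes in short steps, Python scripts to look and compute and a tool call to move; the robot and the scene stay as the last step left them, time stands still between calls to the robot, and variables do not carry over. Pictures are saved under pics/ and viewed, at most 12 in all, crops included, and the job is handed in when it is done.

Besides the shell and the picture viewer there is one more tool, called after "Request:" in YAML: its name, and indented under it one key for each argument. send_rows: Moves the arm, as the interface text tells. Its arguments: {"type":"object","properties":{"motion":{"type":"array"},"squeeze":{"type":"number"}},"required":["motion"]}

```bash
mkdir -p pics; ls; cat > h.py <<'E'
from station import *
import numpy as np, cv2
from scipy.spatial.transform import Rotation as R
def pts(c):
    d=c["depth"]; v,u=np.mgrid[:d.shape[0],:d.shape[1]]
    P=np.stack([(u-c["cx"])/c["fx"]*d,(v-c["cy"])/c["fy"]*d,d],-1)
    Rm=R.from_rotvec(np.ravel(c["rvec"])).as_matrix()
    return (P-np.ravel(c["tvec"]))@Rm
def save(c,n): cv2.imwrite(f"pics/{n}.png",c["pixels"][:,:,::-1])
E
python3 - <<'E'
from h import *
for n in ("top","side"):
    c=camera(n); save(c,n+"0"); np.savez(n+"0.npz",**c)
    Rm=R.from_rotvec(np.ravel(c["rvec"])).as_matrix()
    print(n,-Rm.T@np.ravel(c["tvec"]),Rm[2],c["fx"])
print(get_obs())
E
```

```text
pics
top [ 0.34558621 -0.05327383  1.14164431] [ 0.18565687  0.01803041 -0.9824492 ] 433.79212557818977
side [0.36776853 0.66986544 0.83321416] [ 0.18416441 -0.67652582 -0.71301913] 389.65802469431975
{'time_s': 0.1, 'qpos': array([ 1.09639880e+00,  3.00413433e-01,  1.52150657e+00,  3.28295088e-05,
        1.32068762e+00, -6.66115662e-02]), 'joint_vel': array([-9.37577329e-04,  4.90096158e-04, -1.36204951e-03,  4.86420536e-05,
       -3.24629300e-04, -1.03564287e-03]), 'tau': array([ 1.65428177e-03, -5.32648873e+01, -3.53277147e+01,  7.09788501e-02,
        2.35775043e-02, -6.09687959e-05]), 'ee_pos': array([0.21801449, 0.50469798, 0.20494948]), 'eef_rot': array([-3.14058205e+00, -9.92881642e-05,  2.73379850e+00]), 'force': array([ 0.52496084, -0.09631776, -0.8562549 ]), 'moment': array([ 0.03710828, -0.02841558,  0.04151887]), 'grip_force': 0.0, 'grip_width': 0.09444160149391848}
```

View pics/top0.png

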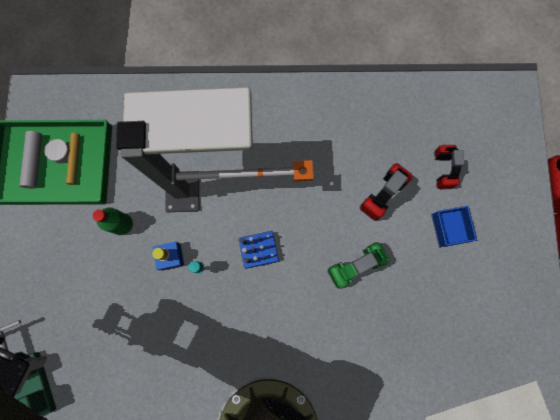

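View pics/side0.png

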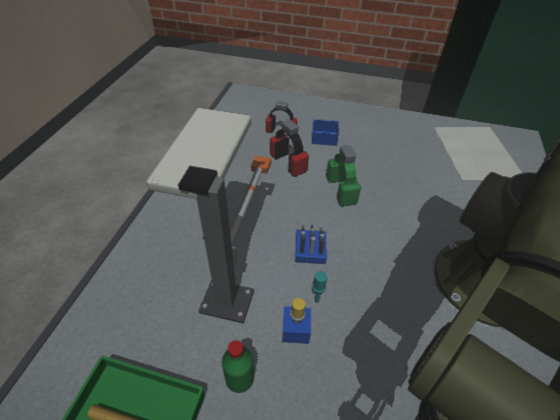

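The top view shows the large red defenders at about (387,192), the small red ones at (450,165), and the green ones at (358,265). The yellow pin is in its block at (160,254), with the turquoise look-alike at (196,267). The orange lug is at (303,170), its band near (261,173), and the column foot at (182,195). The side view shows the same things: large red cups at (280,146) and (299,163), the pin knob at (298,308) and the lug at (261,164).

```bash
cat > m.py <<'E'
from h import *
def rep(name,c,box,f,zr):
    P=pts(c); hsv=cv2.cvtColor(c["pixels"],cv2.COLOR_RGB2HSV).astype(int)
    H,S,V=hsv[...,0],hsv[...,1],hsv[...,2]
    m=f(H,S,V)&(c["depth"]>0)&(P[...,2]>zr[0])&(P[...,2]<zr[1])
    k=np.zeros_like(m);k[box[1]:box[3],box[0]:box[2]]=1;m&=k.astype(bool)
    q=P[m]
    if len(q)<3: print(name,"none",len(q));return q
    rc=cv2.minAreaRect((q[:,:2]*1000).astype(np.float32))
    print(name,len(q),"med",np.median(q,0).round(4),"z",np.percentile(q[:,2],[2,50,98]).round(4),"rect",np.round(rc[0],1),np.round(rc[1],1),round(rc[2],1)); return q
red=lambda H,S,V:((H<6)|(H>172))&(S>120)&(V>50)
orange=lambda H,S,V:(H>5)&(H<18)&(S>150)&(V>80)
yel=lambda H,S,V:(H>20)&(H<34)&(S>120)
blue=lambda H,S,V:(H>105)&(H<130)&(S>120)
anyc=lambda H,S,V:H>-1
grey=lambda H,S,V:(S<60)&(V>70)
E
python3 - <<'E'
from m import *
t=dict(np.load("top0.npz")); s=dict(np.load("side0.npz"))
a=rep
a("big red T",t,(350,150,420,225),red,(.02,.2)); a("big red S",s,(265,125,315,180),red,(.02,.2))
a("small red T",t,(430,135,475,195),red,(.02,.2)); 
a("big cushion T",t,(350,150,420,225),grey,(.125,.2)); a("big cushion S",s,(265,105,315,180),grey,(.125,.2))
a("small top T",t,(430,135,475,195),anyc,(.08,.2)); a("small top S",s,(262,98,299,135),anyc,(.08,.2))
a("lug T",t,(285,155,320,185),orange,(.165,.19)); a("lug S",s,(240,150,275,178),orange,(.165,.19))
a("band T",t,(250,160,275,185),orange,(.15,.19)); a("band S",s,(235,170,262,200),orange,(.15,.19))
a("bar T",t,(215,160,292,185),anyc,(.15,.19)); a("bar S",s,(225,160,270,250),anyc,(.15,.19))
a("column top T",t,(110,115,150,150),anyc,(.386,.42)); a("lamp T",t,(115,80,260,160),anyc,(.35,.42))
a("column top S",s,(170,160,225,200),anyc,(.386,.42));
a("knob T",t,(145,240,172,265),yel,(.03,.2)); a("knob S",s,(285,295,312,325),yel,(.03,.2))
a("block T",t,(145,235,190,275),blue,(.04,.07)); a("block S",s,(275,300,320,345),blue,(.045,.055))
a("bottle T",t,(85,200,140,240),anyc,(.1,.2)); a("drill T",t,(235,225,285,275),anyc,(.01,.2)); a("turq T",t,(186,258,206,275),anyc,(.01,.2))
a("green T",t,(320,235,395,295),anyc,(.02,.3));a("bin",t,(425,200,485,250),anyc,(.02,.3))
E
```

```text
big red T 446 med [ 0.5464 -0.2683  0.0737] z [0.0281 0.0737 0.1012] rect [ 587.3 -300. ] [ 58.1 142.1] 50.8
big red S 376 med [ 0.5494 -0.2571  0.0582] z [0.0219 0.0582 0.0778] rect [ 632.3 -334.8] [ 68.1 260.7] 44.9
small red T 297 med [ 0.6169 -0.4536  0.0554] z [0.0225 0.0554 0.0742] rect [ 657.  -462.4] [106.9  42.6] 0.3
big cushion T 275 med [ 0.5871 -0.2996  0.1572] z [0.1455 0.1572 0.1609] rect [ 588.  -299.3] [31.9 50.8] 51.3
big cushion S 117 med [ 0.5897 -0.2953  0.1568] z [0.1328 0.1568 0.1597] rect [ 592.5 -298.8] [31.4 60.2] 53.5
small top T 326 med [ 0.651  -0.4619  0.1133] z [0.0811 0.1133 0.1231] rect [ 657.1 -464.3] [25.7 78.8] 89.4
small top S 400 med [ 0.613  -0.3084  0.1319] z [0.0853 0.1319 0.159 ] rect [ 628.9 -374.7] [ 69.5 227.7] 19.4
lug T 320 med [ 0.6114 -0.0845  0.175 ] z [0.1697 0.175  0.1785] rect [612.9 -84. ] [44.8 42.8] 2.6
lug S 113 med [ 0.6042 -0.088   0.1749] z [0.1676 0.1749 0.1773] rect [608.7 -80.1] [37.  48.5] 18.1
band T 30 med [0.605  0.0148 0.1741] z [0.1654 0.1741 0.178 ] rect [605.9  14.8] [12.6  9.4] 0.8
band S 9 med [0.6044 0.017  0.17
[... 776 characters left out ...]
391 med [0.4186 0.2482 0.0508] z [0.0431 0.0508 0.0552] rect [425.7 258.3] [60.  60.5] 12.2
block S 493 med [0.4244 0.2724 0.0507] z [0.047  0.0507 0.0539] rect [426.8 262.1] [56.4 60.1] 12.7
bottle T 392 med [0.5088 0.3867 0.1159] z [0.1007 0.1159 0.1535] rect [510.1 389.6] [43.7 51.5] 68.3
drill T 1106 med [0.44   0.0277 0.0316] z [0.0259 0.0316 0.0889] rect [442.7  28.4] [80.1 89.8] 12.5
turq T 167 med [0.3949 0.1699 0.1076] z [0.0649 0.1076 0.1127] rect [395.1 172.9] [28.3 27.8] 35.4
green T 1174 med [ 0.3971 -0.209   0.1017] z [0.0369 0.1017 0.1598] rect [ 401.4 -222.2] [ 58.9 144.1] 28.0
bin 560 med [ 0.5035 -0.4752  0.0441] z [0.0211 0.0441 0.0544] rect [ 500.8 -473. ] [90.4 81.9] 9.3
```

```bash
cat >> h.py <<'E'
TG=0.019
def rot(yawy,tilt):
    "tool y at world angle yawy(deg), tilted so that the tool leans forward"
    a=np.radians(yawy); y=np.array([np.cos(a),np.sin(a),0]); f=np.array([np.sin(a),-np.cos(a),0])
    t=np.radians(tilt); z=np.sin(t)*f-np.cos(t)*np.array([0,0,1]); return np.c_[np.cross(y,z),y,z]
def go(grasp,yawy,tilt,rows=None):
    "total turn (units) then the total shift (units), before / after the turn"
    o=get_obs(); R0=R.from_euler("xyz",o["eef_rot"]).as_matrix(); R1=rot(yawy,tilt)
    tcp=np.array(grasp)+TG*R1[:,2]; d=tcp-o["ee_pos"]
    print("t",round(o["time_s"],2),"grasp now",(o["ee_pos"]-TG*R0[:,2]).round(4),"F",o["force"].round(1),"w",round(o["grip_width"],4),"gf",round(o["grip_force"],1))
    print("turn units",(R.from_matrix(R0.T@R1).as_rotvec()/.12).round(2),"shift first",(R0.T@d/.03).round(2),"or shift after turn",(R1.T@d/.03).round(2))
E
python3 - <<'E'
from m import *
for n,b in (("top",(200,155,295,190)),("side",(215,165,262,250))):
    c=dict(np.load(n+"0.npz")); P=pts(c); k=P[b[1]:b[3],b[0]:b[2]].reshape(-1,3)
    k=k[(k[:,2]>.163)&(k[:,2]<.185)&(k[:,1]>-.055)&(k[:,1]<.2)&(abs(k[:,0]-.607)<.03)]
    ys=np.arange(-.05,.2,.025)
    for y in ys:
        q=k[abs(k[:,1]-y-.0125)<.0125]
        if len(q)>8: print(n,round(y+.0125,4),len(q),"x",np.percentile(q[:,0],[3,50,97]).round(4),"z95",np.percentile(q[:,2],90).round(4), "xtop",q[q[:,2]>np.percentile(q[:,2],75),0].mean().round(4))
t=dict(np.load("top0.npz")); P=pts(t)
q=P[155:185,285:325].reshape(-1,3); hs=q[(q[:,2]>.168)&(q[:,2]<.185)]; print("lug",hs[:,:2].min(0),hs[:,:2].max(0),np.median(hs,0))
# hole: low points inside the lug
h=q[(q[:,2]<.16)&(abs(q[:,0]-.613)<.012)&(abs(q[:,1]+.084)<.012)]; print("hole",len(h),h.mean(0) if len(h) else 0)
l=P[80:160,110:260].reshape(-1,3); l=l[(l[:,2]>.37)&(l[:,2]<.392)&(l[:,0]>.59)]; r=cv2.minAreaRect((l[:,:2]*1000).astype(np.float32)); print("lamp",r)
l=P[90:160,130:260].reshape(-1,3); l=l[(l[:,2]>.378)&(l[:,2]<.392)]
for y in np.arange(.03,.2,.03):
    w=l[abs(l[:,1]-y)<.01]; print(round(y,3),w[:,0].min().round(4),w[:,0].max().round(4))
im=cv2.resize(t["pixels"][145:200,270:330],None,fx=8,fy=8,interpolation=cv2.INTER_CUBIC); cv2.imwrite("pics/lug.png",im[:,:,::-1])
E
```

```text
top -0.0375 82 x [0.602  0.6088 0.6171] z95 0.1768 xtop 0.6106
top -0.0125 85 x [0.601  0.6087 0.6179] z95 0.1764 xtop 0.6081
top 0.0125 86 x [0.5995 0.6068 0.615 ] z95 0.1771 xtop 0.6093
top 0.0375 88 x [0.5991 0.606  0.6155] z95 0.1763 xtop 0.6063
top 0.0625 79 x [0.5981 0.6046 0.6132] z95 0.177 xtop 0.6059
top 0.0875 82 x [0.5971 0.6033 0.6134] z95 0.1762 xtop 0.6059
top 0.1125 82 x [0.5966 0.6027 0.6132] z95 0.1771 xtop 0.6041
top 0.1375 85 x [0.595  0.602  0.6111] z95 0.1765 xtop 0.6034
top 0.1625 17 x [0.595  0.6014 0.6111] z95 0.1756 xtop 0.6032
side -0.0375 47 x [0.6033 0.6097 0.619 ] z95 0.1757 xtop 0.6123
side -0.0125 49 x [0.6028 0.6093 0.6184] z95 0.1753 xtop 0.6109
side 0.0125 57 x [0.6012 0.6072 0.6175] z95 0.176 xtop 0.608
side 0.0375 58 x [0.6007 0.6077 0.6163] z95 0.1758 xtop 0.6079
side 0.0625 59 x [0.5994 0.6058 0.6157] z95 0.176 xtop 0.6067
side 0.0875 62 x [0.5989 0.6046 0.6147] z95 0.1761 xtop 0.6074
side 0.1125 64 x [0.5977 0.6043 0.6137] z95 0.1754 xtop 0.6063
side 0.1375 71 x [0.5963 0.6027 0.6122] z95 0.1755 xtop 0.605
side 0.1625 62 x [0.5959 0.6007 0.611 ] z95 0.1752 xtop 0.6028
side 0.1875 22 x [0.5944 0.5961 0.601 ] z95 0.1741 xtop 0.599
lug [ 0.58978356 -0.10530875] [ 0.63592645 -0.04288186] [ 0.61117969 -0.07760091  0.17488737]
hole 21 [ 0.62126503 -0.084543    0.01777993]
lamp ((652.933349609375, 140.08657836914062), (119.893798828125, 243.50267028808594), 2.1171762943267822)
0.03 0.5975 0.7119
0.06 0.5965 0.71
0.09 0.5955 0.7099
0.12 0.5942 0.7102
0.15 0.5937 0.7112
0.18 0.5917 0.7116
```

View pics/lug.png

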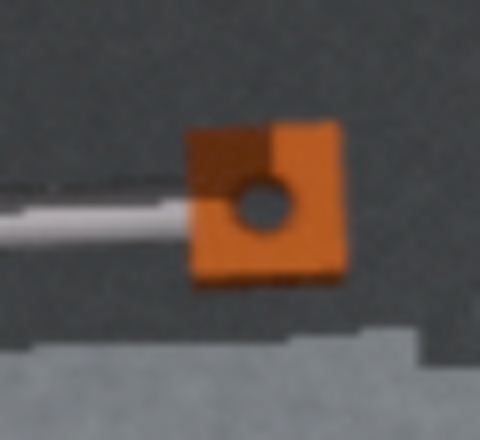

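The crop shows the orange lug with the round-looking eyelet at crop (263,207), which is full-image (302.9,170.9). The bar runs at 92.1°, and the heights and the lamp agree with the text.

```bash
python3 - <<'E'
from h import *
t=dict(np.load("top0.npz"));Rm=R.from_rotvec(np.ravel(t["rvec"])).as_matrix();C=-Rm.T@np.ravel(t["tvec"])
r=Rm.T@np.array([(302.9-t["cx"])/t["fx"],(170.9-t["cy"])/t["fy"],1]); print("eyelet",C+r*(.174-C[2])/r[2])
go((.5381,-.26,.26),51,0); go((.5381,-.26,.2126),51,45)
E
```

```text
eyelet [ 0.60962187 -0.08415373  0.174     ]
t 0.1 grasp now [0.218  0.5047 0.2239] F [ 0.5 -0.1 -0.9] w 0.0944 gf 0.0
turn units [-0.01  0.    2.27] shift first [-19.9  -19.17  -1.18] or shift after turn [-24.33 -13.09  -1.2 ]
t 0.1 grasp now [0.218  0.5047 0.2239] F [ 0.5 -0.1 -0.9] w 0.0944 gf 0.0
turn units [ 0.88 -6.5   2.16] shift first [-20.33 -19.29   0.21] or shift after turn [-17.39 -13.09  17.66]
```

Request:
send_rows:
  motion:
    - [[-0.74,-0.71,-0.2],[0,0,0],1]
    - [[-0.74,-0.71,-0.2],[0,0,0],1]
    - [[-0.74,-0.71,-0.2],[0,0,0],1]
    - [[-0.74,-0.71,-0.2],[0,0,0],1]
    - [[-0.74,-0.71,-0.2],[0,0,0],1]
    - [[-0.74,-0.71,-0.2],[0,0,0],1]
    - [[-0.74,-0.71,0],[0,0,0],1]
    - [[-0.74,-0.71,0],[0,0,0],1]
    - [[-0.74,-0.71,0],[0,0,0],1]
    - [[-0.74,-0.71,0],[0,0,0],1]
    - [[-0.74,-0.71,0],[0,0,0],1]
    - [[-0.74,-0.71,0],[0,0,0],1]

```text
time_s: 1.3
ee_pos: [0.3615, 0.1634, 0.2413]
eef_rot: [-3.141, -0.0, 2.734]
force: [0.9, 0.8, 0.0]
grip_width: 0.094
grip_force: 0.0
```

Request:
send_rows:
  motion:
    - [[-0.74,-0.71,0],[0,0,0.2],1]
    - [[-0.74,-0.71,0],[0,0,0.2],1]
    - [[-0.74,-0.71,0],[0,0,0.2],1]
    - [[-0.74,-0.71,0],[0,0,0.2],1]
    - [[-0.74,-0.71,0],[0,0,0.2],1]
    - [[-0.74,-0.71,0],[0,0,0.2],1]
    - [[-0.74,-0.71,0],[0,0,0.2],1]
    - [[-0.74,-0.71,0],[0,0,0.2],1]
    - [[-0.74,-0.71,0],[0,0,0.2],1]
    - [[-0.74,-0.71,0],[0,0,0.2],1]
    - [[-0.74,-0.71,0],[0,0,0.2],1]
    - [[0,0,0],[0,0,0],1]

```text
time_s: 2.5
ee_pos: [0.4539, -0.1624, 0.2408]
eef_rot: [-3.141, -0.001, 2.466]
force: [-0.2, 1.0, 0.4]
grip_width: 0.0938
grip_force: 0.0
```

```bash
python3 - <<'E'
from h import *
go((.5381,-.26,.2126),51,45);print(get_obs()["qpos"])
E
```

```text
t 2.5 grasp now [ 0.454  -0.1624  0.2598] F [-0.2  1.   0.4] w 0.0938 gf 0.0
turn units [ 0.01 -6.55  0.04] shift first [-4.67 -0.79  1.39] or shift after turn [-2.32 -0.76  4.29]
[-4.19260806e-01  1.20752228e-01  1.65435802e+00 -3.70521530e-04
  1.36747484e+00 -1.31470040e+00]
```

Request:
send_rows:
  motion:
    - [[0,0,0],[0,-0.82,0],1]
    - [[0,0,0],[0,-0.82,0],1]
    - [[0,0,0],[0,-0.82,0],1]
    - [[0,0,0],[0,-0.82,0],1]
    - [[0,0,0],[0,-0.82,0],1]
    - [[0,0,0],[0,-0.82,0],1]
    - [[0,0,0],[0,-0.82,0],1]
    - [[0,0,0],[0,-0.81,0],1]
    - [[-0.77,-0.25,1.0],[0,0,0],1]
    - [[-0.77,-0.25,1.0],[0,0,0],1]
    - [[-0.77,-0.25,1.0],[0,0,0],1]
    - [[0,0,1.0],[0,0,0],1]

```text
time_s: 3.7
ee_pos: [0.5465, -0.2625, 0.2071]
eef_rot: [3.14, 0.789, 2.468]
force: [0.6, 0.1, 0.8]
grip_width: 0.0941
grip_force: 0.0
```

```bash
python3 - <<'E'
from m import *
go((.5381,-.26,.2126),51,45);print(get_obs()["qpos"])
c=camera("wrist"); save(c,"w1")
t=camera("top"); q=rep("cushion",t,(350,150,420,225),grey,(.15,.17))
P=pts(c); m=(P[...,2]>.15)&(P[...,2]<.165)&(abs(P[...,0]-.588)<.06)&(abs(P[...,1]+.3)<.06)&(c["depth"]>0.06)
q=P[m]; print(len(q), np.median(q,0) if len(q) else 0, cv2.minAreaRect((q[:,:2]*1000).astype(np.float32)) if len(q)>3 else 0)
E
```

```text
t 3.7 grasp now [ 0.5359 -0.2541  0.2205] F [0.6 0.1 0.8] w 0.0941 gf 0.0
turn units [0.06 0.03 0.04] shift first [ 0.06 -0.11  0.31] or shift after turn [ 0.06 -0.11  0.31]
[-0.43356403  0.10177958  1.95585024 -0.50826535  0.35031685 -0.91815618]
cushion 277 med [ 0.5876 -0.2994  0.1574] z [0.1531 0.1574 0.1613] rect [ 588.6 -300.4] [31.1 48.8] 50.4
1263 [ 0.58191198 -0.29553044  0.15600613] ((588.0949096679688, -299.968994140625), (31.991310119628906, 48.498653411865234), 50.59038162231445)
```

View pics/w1.png

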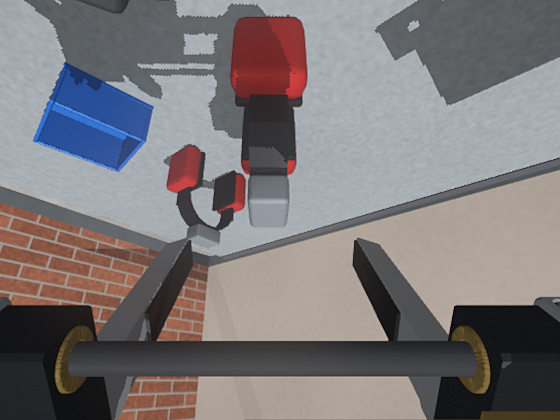

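The wrist view shows the grey cushion at (268,200), centred between the fingers. It measures (0.588,-0.300) with its top at 0.156–0.157, which matches the top camera.

```bash
python3 - <<'E'
from h import *
go((.5882,-.300,.149),50.8,45)
E
```

```text
t 3.8 grasp now [ 0.5344 -0.2529  0.2158] F [-0.4 -0.3 -0. ] w 0.0941 gf 0.0
turn units [ 0.06 -0.03  0.07] shift first [-0.13 -0.11  3.26] or shift after turn [-0.11 -0.09  3.26]
```

Request:
send_rows:
  motion:
    - [[-0.12,-0.1,0.6],[0.06,0,0.06],1]
    - [[0,0,0.8],[0,0,0],1]
    - [[0,0,0.8],[0,0,0],1]
    - [[0,0,0.66],[0,0,0],1]
    - [[0,0,0.4],[0,0,0],1]
    - [[0,0,0],[0,0,0],1]
    - [[0,0,0],[0,0,0],-1]
    - [[0,0,0],[0,0,0],-1]
    - [[0,0,0],[0,0,0],-1]
    - [[0,0,0],[0,0,0],-1]
    - [[0,0,0],[0,0,0],-1]
    - [[0,0,0],[0,0,0],-1]
  squeeze: 35

```text
time_s: 5.0
ee_pos: [0.5987, -0.3082, 0.1392]
eef_rot: [3.142, 0.786, 2.46]
force: [0.1, -1.1, 0.4]
grip_width: 0.0496
grip_force: 0.0
```

```bash
python3 - <<'E'
from h import *
go((.5882,-.300,.149),50.8,45)
print("lift to");go((.5882,-.300,.369),50.8,45)
E
```

```text
t 5.0 grasp now [ 0.5883 -0.2998  0.1527] F [ 0.1 -1.1  0.4] w 0.0496 gf 0.0
turn units [0.01 0.01 0.01] shift first [ 0.08 -0.01  0.09] or shift after turn [ 0.08 -0.01  0.09]
lift to
t 5.0 grasp now [ 0.5883 -0.2998  0.1527] F [ 0.1 -1.1  0.4] w 0.0496 gf 0.0
turn units [0.01 0.01 0.01] shift first [-5.1  -0.01 -5.09] or shift after turn [-5.1  -0.01 -5.1 ]
```

Request:
send_rows:
  motion:
    - [[0.08,0,0.08],[0,0,0],-1]
    - [[0,0,0],[0,0,0],-1]
    - [[0,0,0],[0,0,0],-1]
    - [[0,0,0],[0,0,0],-1]
    - [[0,0,0],[0,0,0],-1]
    - [[0,0,0],[0,0,0],-1]

```text
time_s: 5.6
ee_pos: [0.5986, -0.3082, 0.1356]
eef_rot: [-3.142, 0.786, 2.46]
force: [0.6, -0.2, -2.3]
grip_width: 0.0315
grip_force: 35.0
```

Request:
send_rows:
  motion:
    - [[-0.2,0,-0.2],[0,0,0],-1]
    - [[-0.4,0,-0.4],[0,0,0],-1]
    - [[-0.5,0,-0.5],[0,0,0],-1]
    - [[0,0,0],[0,0,0],-1]

```text
time_s: 6.0
ee_pos: [0.5996, -0.3086, 0.1854]
eef_rot: [3.14, 0.79, 2.459]
force: [0.7, 0.5, -2.5]
grip_width: 0.0315
grip_force: 35.0
```

```bash
python3 - <<'E'
from h import *
go((.5882,-.300,.369),50.8,45)
s=camera("side"); save(s,"s2"); t=camera("top"); 
E
```

```text
t 6.0 grasp now [ 0.5891 -0.3001  0.1988] F [ 0.7  0.5 -2.5] w 0.0315 gf 35.0
turn units [0.02 0.04 0.01] shift first [-4.01 -0.01 -4.01] or shift after turn [-3.99 -0.02 -4.03]
```

View pics/s2.png

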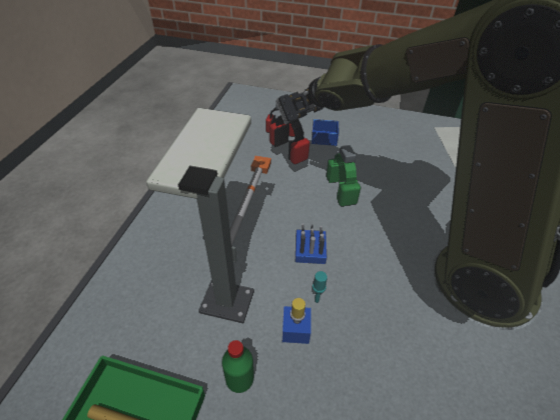

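The defenders are lifted in the gripper near (288,130); the bystanders are untouched. The load reads about 2.5 N.

Request:
send_rows:
  motion:
    - [[-0.6,0,-0.6],[0,0,0],-1]
    - [[-0.6,0,-0.6],[0,0,0],-1]
    - [[-0.6,0,-0.6],[0,0,0],-1]
    - [[-0.6,0,-0.6],[0,0,0],-1]
    - [[-0.6,0,-0.6],[0,0,0],-1]
    - [[-0.6,0,-0.6],[0,0,0],-1]
    - [[0,0,0],[0,0,0],-1]

```text
time_s: 6.8
ee_pos: [0.5991, -0.3087, 0.3375]
eef_rot: [3.141, 0.79, 2.458]
force: [-0.2, -0.1, -1.7]
grip_width: 0.0317
grip_force: 35.0
```

```bash
python3 - <<'E'
from h import *
go((.6107,-.039,.354),92.1,45); print(get_obs()["qpos"])
E
```

```text
t 6.8 grasp now [ 0.5886 -0.3002  0.3509] F [-0.2 -0.1 -1.7] w 0.0317 gf 35.0
turn units [-4.25  0.04 -4.23] shift first [ 3.48  7.51 -3.65] or shift after turn [-0.89  8.97  0.75]
[-0.4699606   0.12158285  1.61509436 -0.25293436  0.64176469 -1.21546297]
```

Request:
send_rows:
  motion:
    - [[0,0,0],[-0.53,0,-0.53],-1]
    - [[0,0,0],[-0.53,0,-0.53],-1]
    - [[0,0,0],[-0.53,0,-0.53],-1]
    - [[0,0,0],[-0.53,0,-0.53],-1]
    - [[0,0,0],[-0.53,0,-0.53],-1]
    - [[0,0,0],[-0.53,0,-0.53],-1]
    - [[0,0,0],[-0.53,0,-0.53],-1]
    - [[0,0,0],[-0.53,0,-0.53],-1]
    - [[0,0,0],[0,0,0],-1]

```text
time_s: 7.7
ee_pos: [0.6055, -0.3032, 0.3402]
eef_rot: [3.136, 0.767, -3.127]
force: [0.6, 0.6, -1.7]
grip_width: 0.0315
grip_force: 35.0
```

```bash
python3 - <<'E'
from h import *
go((.6107,-.039,.354),92.1,45)
E
```

```text
t 7.7 grasp now [ 0.5923 -0.3035  0.3539] F [ 0.6  0.6 -1.7] w 0.0315 gf 35.0
turn units [-0.08 -0.15 -0.13] shift first [-0.55  8.81  0.56] or shift after turn [-0.68  8.79  0.66]
```

Request:
send_rows:
  motion:
    - [[0,0.5,0],[0,0,0],-1]
    - [[-0.07,0.9,0.07],[0,0,0],-1]
    - [[-0.07,0.9,0.07],[0,0,0],-1]
    - [[-0.07,0.9,0.07],[0,0,0],-1]
    - [[-0.07,0.9,0.07],[0,0,0],-1]
    - [[-0.07,0.9,0.07],[0,0,0],-1]
    - [[-0.07,0.9,0.07],[0,0,0],-1]
    - [[-0.07,0.9,0.07],[0,0,0],-1]
    - [[-0.07,0.9,0.07],[0,0,0],-1]
    - [[-0.07,0.7,0.07],[0,0,0],-1]
    - [[0,0.4,0],[0,0,0],-1]
    - [[0,0,0],[0,0,0],-1]

```text
time_s: 8.9
ee_pos: [0.6259, -0.0355, 0.3415]
eef_rot: [3.14, 0.77, -3.12]
force: [-0.7, -0.2, -2.5]
grip_width: 0.032
grip_force: 35.0
```

```bash
python3 - <<'E'
from h import *
c=camera("side"); save(c,"s3");go((.6107,-.039,.354),92.1,45); print(get_obs()["qpos"])
E
```

```text
t 8.95 grasp now [ 0.6128 -0.0368  0.3554] F [-0.1 -0.  -2.1] w 0.0317 gf 35.0
turn units [-0.07 -0.13 -0.09] shift first [ 0.07 -0.07 -0.02] or shift after turn [ 0.07 -0.06 -0.02]
[-0.17686319  0.00531187  1.72021983  0.22617598  0.6687714  -1.89279197]
```

View pics/s3.png

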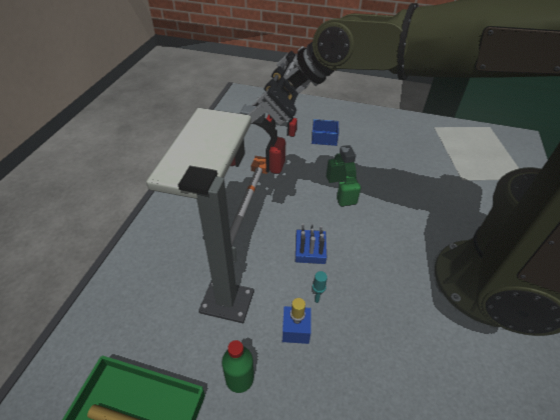

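The side view shows the defenders straddling the bar near the lug at (265,150), clear of the lamp.

Request:
send_rows:
  motion:
    - [[0.07,-0.06,-0.02],[-0.07,-0.13,-0.09],-1]
    - [[0.3,0,0.3],[0,0,0],-1]
    - [[0.5,0,0.5],[0,0,0],-1]
    - [[0.5,0,0.5],[0,0,0],-1]
    - [[0.5,0,0.5],[0,0,0],-1]
    - [[0.5,0,0.5],[0,0,0],-1]
    - [[0.5,0,0.5],[0,0,0],-1]
    - [[0.4,0,0.4],[0,0,0],-1]
    - [[0.2,0,0.2],[0,0,0],-1]
    - [[0,0,0],[0,0,0],-1]
    - [[0,0,0],[0,0,0],-1]

```text
time_s: 10.05
ee_pos: [0.6249, -0.0397, 0.1977]
eef_rot: [-3.142, 0.786, -3.107]
force: [0.1, -0.1, -2.1]
grip_width: 0.0317
grip_force: 35.0
```

```bash
python3 - <<'E'
from m import *
go((.6063,.0859,.210),92.1,45); print(get_obs()["qpos"])
c=camera("side"); rep("red S",c,(200,100,330,230),red,(.05,.19))
t=camera("top"); save(t,"t4"); rep("red T",t,(240,100,330,240),red,(.05,.19))
E
```

```text
t 10.05 grasp now [ 0.6115 -0.0402  0.2111] F [ 0.1 -0.1 -2.1] w 0.0317 gf 35.0
turn units [-0.01  0.01 -0.01] shift first [0.05 4.21 0.01] or shift after turn [0.04 4.21 0.01]
[-0.19051441  0.14740835  1.92720437  0.50463679  0.33255832 -2.21231254]
red S 451 med [ 0.5585 -0.0145  0.1232] z [0.0544 0.1232 0.1402] rect [ 626.  -241.8] [136.5 478.2] 4.2
red T 143 med [ 0.6712 -0.0425  0.1376] z [0.1287 0.1376 0.1672] rect [667.1 -38.8] [30.5 57.3] 7.0
```

View pics/t4.png

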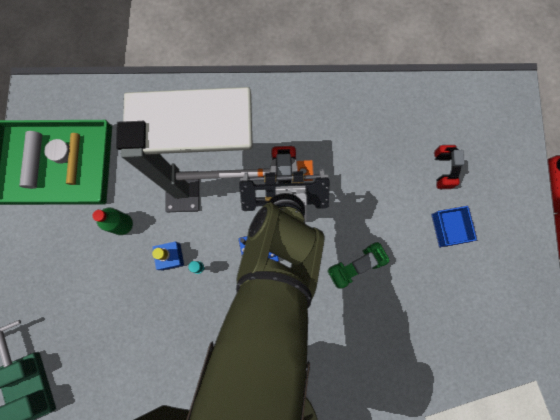

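The defenders sit astride the bar at about (284,155), left of the lug, with their crown about 14 mm above it. Next I slide along the bar to the hanging place.

Request:
send_rows:
  motion:
    - [[0,0.2,0],[0,0,0],-1]
    - [[0,0.5,0],[0,0,0],-1]
    - [[0,0.5,0],[0,0,0],-1]
    - [[0,0.5,0],[0,0,0],-1]
    - [[0.02,0.5,0],[0,0,0],-1]
    - [[0.02,0.5,0],[0,0,0],-1]
    - [[0,0.5,0],[0,0,0],-1]
    - [[0,0.5,0],[0,0,0],-1]
    - [[0,0.5,0],[0,0,0],-1]
    - [[0,0.2,0],[0,0,0],-1]
    - [[0,0,0],[0,0,0],-1]

```text
time_s: 11.25
ee_pos: [0.6195, 0.0932, 0.1973]
eef_rot: [3.141, 0.787, -3.106]
force: [-0.2, -0.6, -1.9]
grip_width: 0.0317
grip_force: 35.0
```

```bash
python3 - <<'E'
from h import *
go((.6063,.0859,.196),92.1,45); print(get_obs()["qpos"])
E
```

```text
t 11.25 grasp now [0.606  0.0927 0.2107] F [-0.2 -0.6 -1.9] w 0.0317 gf 35.0
turn units [-0.    0.01 -0.01] shift first [ 0.35 -0.23  0.35] or shift after turn [ 0.35 -0.23  0.35]
[ 0.11495945  0.14940643  1.92638539 -0.19911758  0.28575909 -1.32353385]
```

Lower about 12 mm in small steps, then check the force.

Request:
send_rows:
  motion:
    - [[0.1,0,0.1],[0,0,0],-1]
    - [[0.1,0,0.1],[0,0,0],-1]
    - [[0.06,0,0.06],[0,0,0],-1]
    - [[0.03,0,0.03],[0,0,0],-1]
    - [[0.03,0,0.03],[0,0,0],-1]
    - [[0,0,0],[0,0,0],-1]

```text
time_s: 11.85
ee_pos: [0.6193, 0.0923, 0.1827]
eef_rot: [3.141, 0.785, -3.107]
force: [-0.2, 0.6, -3.0]
grip_width: 0.0316
grip_force: 35.0
```

Request:
send_rows:
  motion:
    - [[0.03,0,0.03],[0,0,0],-1]
    - [[0,0,0],[0,0,0],-1]

```text
time_s: 12.05
ee_pos: [0.6194, 0.0924, 0.1816]
eef_rot: [3.141, 0.786, -3.107]
force: [0.8, -0.2, -1.1]
grip_width: 0.0319
grip_force: 35.0
```

Request:
send_rows:
  motion:
    - [[0.03,0,0.03],[0,0,0],-1]
    - [[0,0,0],[0,0,0],-1]

```text
time_s: 12.25
ee_pos: [0.6199, 0.0926, 0.1815]
eef_rot: [3.141, 0.788, -3.107]
force: [-1.0, 0.0, 4.1]
grip_width: 0.032
grip_force: 35.0
```

Contact made; the load is now on the bar. Open, then back off along the tool.

Request:
send_rows:
  motion:
    - [[0,0,0],[0,0,0],0.1]
    - [[0,0,0],[0,0,0],0.2]
    - [[0,0,0],[0,0,0],0.5]
    - [[0,0,0],[0,0,0],0.5]
    - [[0,0,0],[0,0,0],0.5]
    - [[0,0,0],[0,0,0],0.5]
    - [[0,0,0],[0,0,0],0.5]
    - [[0,0,0],[0,0,0],0.5]

```text
time_s: 13.05
ee_pos: [0.6193, 0.0924, 0.1803]
eef_rot: [3.141, 0.786, -3.107]
force: [0.4, 0.5, -0.2]
grip_width: 0.0704
grip_force: 0.0
```

```bash
python3 - <<'E'
from m import *
go((.6063,.0859,.196),92.1,45)
c=camera("wrist"); P=pts(c)
m=(abs(P[...,0]-.606)<.05)&(abs(P[...,1]-.092)<.04)&(P[...,2]>.17)&(P[...,2]<.23)&(c["depth"]>.05); q=P[m]
print(len(q), np.percentile(q,[2,50,98],axis=0).round(4) if len(q) else 0); save(c,"w5")
E
```

```text
t 13.05 grasp now [0.6059 0.0919 0.1938] F [ 0.4  0.5 -0.2] w 0.0704 gf 0.0
turn units [-0.01  0.   -0.01] shift first [-0.06 -0.2  -0.05] or shift after turn [-0.06 -0.2  -0.05]
11224 [[0.5603 0.053  0.1706]
 [0.5849 0.0924 0.1963]
 [0.6199 0.1309 0.2284]]
```

View pics/w5.png

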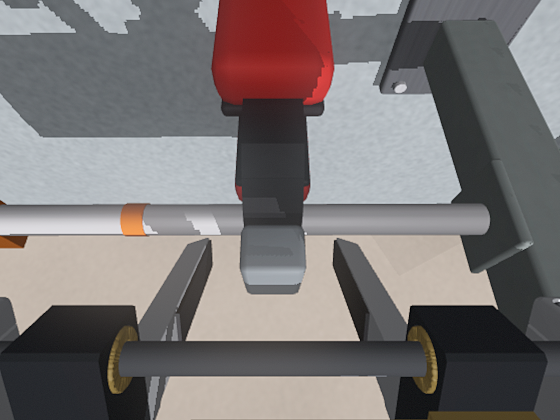

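The headband rests on the bar at (272,215), between the orange band at (133,220) and the column. The fingers are clear, so I back off.

Request:
send_rows:
  motion:
    - [[0,0,-0.3],[0,0,0],0.5]
    - [[0,0,-0.6],[0,0,0],0.5]
    - [[0,0,-0.9],[0,0,0],0.5]
    - [[0,0,-0.9],[0,0,0],0.5]
    - [[0,0,-0.9],[0,0,0],0.5]
    - [[0,0,-0.9],[0,0,0],0.5]
    - [[0,0,-0.5],[0,0,0],0.5]
    - [[0,0,0],[0,0,0],0.5]

```text
time_s: 13.9
ee_pos: [0.5127, 0.0888, 0.2887]
eef_rot: [3.141, 0.789, -3.107]
force: [0.3, -0.4, 0.0]
grip_width: 0.0707
grip_force: 0.0
```

```bash
python3 - <<'E'
from m import *
c=camera("side"); rep("red S",c,(200,100,330,260),red,(.04,.19)); P=pts(c)
q=P[120:260,200:330].reshape(-1,3); q=q[(abs(q[:,0]-.606)<.05)&(abs(q[:,1]-.092)<.04)&(q[:,2]>.188)&(q[:,2]<.22)]; print(len(q),np.percentile(q,[2,50,98],axis=0).round(4) if len(q) else 0)
go((.4257,.2595,.25),92.1,0);go((.4257,.2595,.25),2.1,0)
E
```

```text
red S 485 med [0.5476 0.1065 0.1002] z [0.0456 0.1002 0.1258] rect [ 621.  -172.8] [105.7 607.8] 7.4
314 [[0.5854 0.0811 0.1889]
 [0.6078 0.1015 0.2025]
 [0.6328 0.1117 0.2053]]
t 13.95 grasp now [0.4996 0.0883 0.3008] F [ 0.1 -0.1 -0.9] w 0.0702 gf 0.0
turn units [-0.    6.57 -0.01] shift first [ 3.25  5.79 -0.59] or shift after turn [2.7  5.79 1.88]
t 13.95 grasp now [0.4996 0.0883 0.3008] F [ 0.1 -0.1 -0.9] w 0.0702 gf 0.0
turn units [ 5.13  5.13 12.33] shift first [ 3.25  5.79 -0.59] or shift after turn [ 5.79 -2.7   1.88]
```

Request:
send_rows:
  motion:
    - [[0,0,-0.3],[0,0.82,0],0.5]
    - [[0,0,0],[0,0.82,0],0.5]
    - [[0,0,0],[0,0.82,0],0.5]
    - [[0,0,0],[0,0.82,0],0.5]
    - [[0,0,0],[0,0.82,0],0.5]
    - [[0,0,0],[0,0.82,0],0.5]
    - [[0,0,0],[0,0.82,0],0.5]
    - [[0,0,0],[0,0.83,0],0.5]
    - [[0,0,0],[0,0,0.94],0.5]
    - [[0,0,0],[0,0,0.94],0.5]
    - [[0,0,0],[0,0,0.94],0.5]
    - [[0,0,0],[0,0,0.94],0.5]

```text
time_s: 15.15
ee_pos: [0.5073, 0.0884, 0.2913]
eef_rot: [-3.14, -0.004, 2.721]
force: [-0.7, 0.0, 0.3]
grip_width: 0.0705
grip_force: 0.0
```

Request:
send_rows:
  motion:
    - [[0,0,0],[0,0,0.94],0.5]
    - [[0,0,0],[0,0,0.94],0.5]
    - [[0,0,0],[0,0,0.94],0.5]
    - [[0,0,0],[0,0,0.94],0.5]
    - [[0,0,0],[0,0,0.94],0.5]
    - [[0,0,0],[0,0,0.94],0.5]
    - [[0,0,0],[0,0,0.94],0.5]
    - [[0,0,0],[0,0,0.94],0.5]
    - [[0,0,0],[0,0,0.94],0.5]
    - [[0,0,0],[0,0,0.9],0.5]
    - [[0,0,0],[0,0,0],0.5]
    - [[0,0,0],[0,0,0],0.5]

```text
time_s: 16.35
ee_pos: [0.5071, 0.0884, 0.2919]
eef_rot: [-3.138, -0.0, 1.605]
force: [0.1, -0.5, -0.1]
grip_width: 0.0707
grip_force: 0.0
```

```bash
python3 - <<'E'
from h import *
go((.4257,.2595,.23),2.1,0);print(get_obs()["qpos"])
E
```

```text
t 16.35 grasp now [0.5072 0.0884 0.3109] F [ 0.1 -0.5 -0.1] w 0.0707 gf 0.0
turn units [-0.03 -0.   -0.02] shift first [ 5.79 -2.51  2.71] or shift after turn [ 5.8 -2.5  2.7]
[1.01242164e-01 1.69947798e-01 1.48134916e+00 3.70416008e-04
 1.49416056e+00 6.67621436e-02]
```

Request:
send_rows:
  motion:
    - [[0.4,-0.15,0.2],[0,0,0],0.5]
    - [[0.85,-0.4,0.4],[0,0,0],0.5]
    - [[0.85,-0.4,0.4],[0,0,0],0.5]
    - [[0.85,-0.4,0.4],[0,0,0],0.5]
    - [[0.85,-0.4,0.4],[0,0,0],0.5]
    - [[0.85,-0.4,0.4],[0,0,0],0.5]
    - [[0.75,-0.25,0.3],[0,0,0],0.5]
    - [[0.4,-0.1,0.2],[0,0,0],0.5]
    - [[0,0,0],[0,0,0],0.5]
    - [[0,0,0],[0,0,0],0.5]

```text
time_s: 17.35
ee_pos: [0.4265, 0.2598, 0.2121]
eef_rot: [-3.139, -0.0, 1.603]
force: [0.2, -0.7, -0.1]
grip_width: 0.0706
grip_force: 0.0
```

```bash
python3 - <<'E'
from m import *
c=camera("wrist"); save(c,"w6"); P=pts(c)
a=(0,0,560,420)
q=rep("knob W",c,a,yel,(.05,.14)); rep("knobtop W",c,a,yel,(.114,.125)); rep("block W",c,a,blue,(.045,.056))
s=camera("side"); rep("knobtop S",s,(285,285,312,325),yel,(.116,.125)); t=dict(np.load("top0.npz")); rep("knobtop T",t,(145,240,172,265),yel,(.116,.125))
go((.4257,.2595,.100),2.1,0)
E
```

```text
knob W 818 med [0.4255 0.2608 0.1178] z [0.0853 0.1178 0.1194] rect [472.1 329.6] [195.3  26.7] 56.8
knobtop W 755 med [0.4261 0.26   0.1179] z [0.116  0.1179 0.1194] rect [467.6 322.7] [178.8  26.6] 56.9
block W 2073 med [0.4263 0.2704 0.05  ] z [0.0482 0.05   0.0515] rect [444.2 177.3] [ 59.3 227.4] 12.5
knobtop S 118 med [0.4259 0.2629 0.1188] z [0.1166 0.1188 0.1209] rect [425.9 262.6] [25.5 23.1] 60.8
knobtop T 89 med [0.4253 0.2583 0.1189] z [0.1163 0.1189 0.1227] rect [425.3 258.4] [24.  24.7] 20.3
t 17.45 grasp now [0.4268 0.2594 0.2314] F [-0.4 -0.4  0.7] w 0.0704 gf 0.0
turn units [-0.02 -0.   -0.05] shift first [ 0.   -0.03  4.38] or shift after turn [ 0.01 -0.04  4.38]
```

View pics/w6.png

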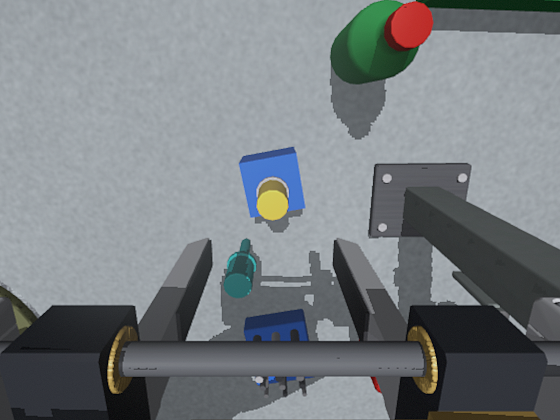

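The wrist view shows the yellow knob at (272,205) midway between the fingers, at (0.426,0.260) with its top at 0.118. The turquoise pin at (240,270) lies outside the fingers' path.

Request:
send_rows:
  motion:
    - [[0.02,-0.03,0.5],[0,0,0],0.5]
    - [[0,0,0.8],[0,0,0],0.5]
    - [[0,0,0.8],[0,0,0],0.5]
    - [[0,0,0.8],[0,0,0],0.5]
    - [[0,0,0.8],[0,0,0],0.5]
    - [[0,0,0.45],[0,0,0],0.5]
    - [[0,0,0.2],[0,0,0],0.5]
    - [[0,0,0],[0,0,0],-1]
    - [[0,0,0],[0,0,0],-1]
    - [[0,0,0],[0,0,0],-1]
    - [[0,0,0],[0,0,0],-1]
    - [[0,0,0],[0,0,0],-1]
  squeeze: 25

```text
time_s: 18.65
ee_pos: [0.4252, 0.2607, 0.0819]
eef_rot: [-3.14, -0.0, 1.602]
force: [-0.5, 0.3, -0.9]
grip_width: 0.0336
grip_force: 0.0
```

Request:
send_rows:
  motion:
    - [[0,0,0],[0,0,0],-1]
    - [[0,0,0],[0,0,0],-1]
    - [[0,0,0],[0,0,0],-1]

```text
time_s: 18.95
ee_pos: [0.4251, 0.2607, 0.0817]
eef_rot: [-3.139, -0.0, 1.602]
force: [-1.4, -0.5, 3.7]
grip_width: 0.0273
grip_force: 25.0
```

```bash
python3 - <<'E'
from h import *
go((.4257,.2595,.28),2.1,0)
E
```

```text
t 18.95 grasp now [0.4251 0.2607 0.1007] F [-1.4 -0.5  3.7] w 0.0273 gf 25.0
turn units [-0.02 -0.   -0.04] shift first [-0.04  0.   -5.98] or shift after turn [-0.04  0.02 -5.98]
```

Request:
send_rows:
  motion:
    - [[0,0,-0.3],[0,0,0],-1]
    - [[0,0,-0.6],[0,0,0],-1]
    - [[0,0,-0.9],[0,0,0],-1]
    - [[0,0,-0.9],[0,0,0],-1]
    - [[0,0,-0.9],[0,0,0],-1]
    - [[0,0,-0.9],[0,0,0],-1]
    - [[0,0,-0.9],[0,0,0],-1]
    - [[-0.5,0,-0.7],[0,0,0],-1]
    - [[-0.9,0,-0.4],[0,0,0],-1]
    - [[-0.9,0,0],[0,0,0],-1]
    - [[-0.9,0,0],[0,0,0],-1]
    - [[-0.9,0,0],[0,0,0],-1]

```text
time_s: 20.15
ee_pos: [0.4291, 0.1366, 0.277]
eef_rot: [-3.139, -0.0, 1.602]
force: [0.4, 0.0, -1.0]
grip_width: 0.0278
grip_force: 25.0
```

Request:
send_rows:
  motion:
    - [[-0.9,0,0],[0,0,0],-1]
    - [[-0.9,0,0],[0,0,0],-1]
    - [[-0.9,0,0],[0,0,0],-1]
    - [[-0.9,0,0],[0,0,0],-1]
    - [[-0.9,0,0],[0,0,0],-1]
    - [[-0.9,0,0],[0,0,0],-1]
    - [[-0.9,0,0],[0,0,0],-1]
    - [[-0.9,0,0],[0,0,0],-1]
    - [[0,0,0],[0,0,0],-1]
    - [[0,0,0],[0,0,0],-1]

```text
time_s: 21.15
ee_pos: [0.436, -0.0784, 0.2767]
eef_rot: [-3.139, -0.0, 1.601]
force: [-0.1, -0.8, -1.2]
grip_width: 0.0276
grip_force: 25.0
```

```bash
python3 - <<'E'
from h import *
go((.611,-.084,.285),2.1,0)
E
```

```text
t 21.15 grasp now [ 0.436  -0.0784  0.2957] F [-0.1 -0.8 -1.2] w 0.0276 gf 25.0
turn units [-0.02 -0.   -0.05] shift first [-0.36  5.83  0.34] or shift after turn [-0.4   5.82  0.36]
```

Request:
send_rows:
  motion:
    - [[0,0.5,0],[0,0,0],-1]
    - [[-0.1,0.9,0],[0,0,0],-1]
    - [[-0.1,0.9,0],[0,0,0],-1]
    - [[-0.1,0.9,0],[0,0,0],-1]
    - [[-0.1,0.9,0],[0,0,0],-1]
    - [[0,0.9,0],[0,0,0],-1]
    - [[0,0.6,0],[0,0,0],-1]
    - [[0,0.23,0],[0,0,0],-1]
    - [[0,0,0],[0,0,0],-1]
    - [[0,0,0],[0,0,0],-1]

```text
time_s: 22.15
ee_pos: [0.6108, -0.0843, 0.2762]
eef_rot: [-3.139, -0.0, 1.603]
force: [-0.1, -0.2, -1.5]
grip_width: 0.0273
grip_force: 25.0
```

```bash
python3 - <<'E'
from m import *
c=camera("wrist"); save(c,"w7"); np.savez("w7.npz",**c); P=pts(c)
a=(0,0,560,420)
q=rep("lug W",c,a,orange,(.168,.18)); 
q=q[abs(q[:,1]+.084)<.04]
print(len(q),np.percentile(q,[1,50,99],axis=0).round(4),cv2.minAreaRect((q[:,:2]*1000).astype(np.float32)))
d=c["depth"]; m=(d>0)&(abs(P[...,0]-.611)<.03)&(abs(P[...,1]+.084)<.035)&(P[...,2]>.19)&(P[...,2]<.265); k=P[m]
for z in np.arange(.19,.265,.01):
    w=k[abs(k[:,2]-z-.005)<.005]
    if len(w)>5: print(round(z,3),len(w),np.percentile(w,[3,50,97],axis=0)[:,:2].round(4).tolist())
go((.611,-.084,.285),2.1,0)
E
```

```text
lug W 2105 med [ 0.6108 -0.0771  0.1739] z [0.1703 0.1739 0.1754] rect [610.9 -42.9] [ 43.3 126.6] 3.1
1863 [[ 0.5918 -0.1049  0.17  ]
 [ 0.615  -0.0806  0.174 ]
 [ 0.6349 -0.0622  0.1756]] ((613.2904052734375, -83.94839477539062), (43.4646110534668, 44.02375411987305), 2.511017084121704)
0.21 58 [[0.6059, -0.0856], [0.6118, -0.081], [0.6172, -0.0802]]
0.22 75 [[0.6059, -0.0854], [0.611, -0.0811], [0.6169, -0.0803]]
0.23 65 [[0.6068, -0.083], [0.611, -0.0807], [0.616, -0.08]]
t 22.2 grasp now [ 0.6108 -0.0845  0.2954] F [-0.1 -0.3 -0.2] w 0.0276 gf 25.0
turn units [-0.02 -0.   -0.04] shift first [0.02 0.01 0.35] or shift after turn [0.02 0.01 0.35]
```

View pics/w7.png

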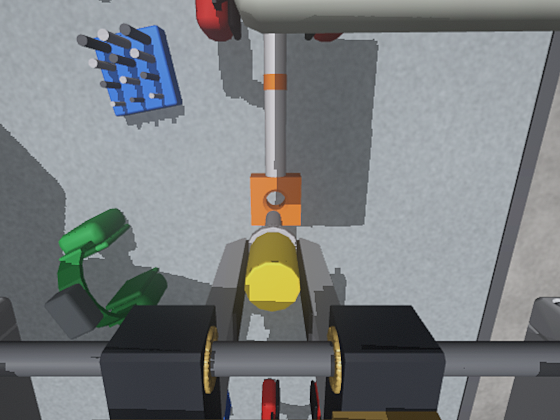

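The wrist view shows the orange lug with its eyelet at (275,199) and the pin's shaft just below it at (274,220). The lug centre measures (0.613,-0.084) and the shaft axis about (0.6113,-0.086), so I shift +2 mm in x and in y and then descend.

Request:
send_rows:
  motion:
    - [[0.06,0.06,0],[0,0,0],-1]
    - [[0,0,0.4],[0,0,0],-1]
    - [[0,0,0.4],[0,0,0],-1]
    - [[0,0,0.2],[0,0,0],-1]
    - [[0,0,0.2],[0,0,0],-1]
    - [[0,0,0.2],[0,0,0],-1]
    - [[0,0,0.2],[0,0,0],-1]
    - [[0,0,0],[0,0,0],-1]

```text
time_s: 23.0
ee_pos: [0.6127, -0.0829, 0.227]
eef_rot: [-3.138, -0.0, 1.602]
force: [-0.7, 0.2, -1.0]
grip_width: 0.0275
grip_force: 25.0
```

```bash
python3 - <<'E'
from h import *
go((.613,-.084,.2027),2.1,0); print(get_obs()["moment"].round(2))
E
```

```text
t 23.0 grasp now [ 0.6128 -0.0829  0.246 ] F [-0.7  0.2 -1. ] w 0.0275 gf 25.0
turn units [-0.03 -0.   -0.04] shift first [-0.04  0.01  1.44] or shift after turn [-0.04  0.01  1.44]
[-0.03  0.06  0.08]
```

No contact force with the foot 19 mm below the lug's top. I carry on down.

Request:
send_rows:
  motion:
    - [[0,0,0.2],[0,0,0],-1]
    - [[0,0,0.3],[0,0,0],-1]
    - [[0,0,0.3],[0,0,0],-1]
    - [[0,0,0.3],[0,0,0],-1]
    - [[0,0,0.15],[0,0,0],-1]
    - [[0,0,0.1],[0,0,0],-1]
    - [[0,0,0],[0,0,0],-1]

```text
time_s: 23.7
ee_pos: [0.6128, -0.0829, 0.1871]
eef_rot: [-3.138, -0.0, 1.602]
force: [-1.3, -0.8, -0.6]
grip_width: 0.0275
grip_force: 25.0
```

Request:
send_rows:
  motion:
    - [[0,0,0.06],[0,0,0],-1]
    - [[0,0,0.02],[0,0,0],-1]
    - [[0,0,0],[0,0,0],-1]

```text
time_s: 24.0
ee_pos: [0.6129, -0.0829, 0.1852]
eef_rot: [-3.139, -0.0, 1.602]
force: [0.6, -0.2, -0.6]
grip_width: 0.0279
grip_force: 25.0
```

Request:
send_rows:
  motion:
    - [[0,0,0],[0,0,0],-0.2]
    - [[0,0,0],[0,0,0],0]
    - [[0,0,0],[0,0,0],0.3]
    - [[0,0,0],[0,0,0],0.3]
    - [[0,0,0],[0,0,0],0.3]
    - [[0,0,0],[0,0,0],0.3]
    - [[0,0,0],[0,0,0],0.3]
    - [[0,0,-0.3],[0,0,0],0.3]
    - [[0,0,-0.7],[0,0,0],0.3]
    - [[0,0,-0.8],[0,0,0],0.3]
    - [[0,0,-0.8],[0,0,0],0.3]
    - [[0,0,-0.4],[0,0,0],0.3]

```text
time_s: 25.2
ee_pos: [0.6135, -0.083, 0.2779]
eef_rot: [3.141, 0.001, 1.602]
force: [-0.7, 0.6, 0.7]
grip_width: 0.0611
grip_force: 0.0
```

Request:
send_rows:
  motion:
    - [[0,-0.5,-0.2],[0,0,0],0.3]
    - [[0,-0.9,0],[0,0,0],0.3]
    - [[0,-0.9,0],[0,0,0],0.3]
    - [[0,-0.9,0],[0,0,0],0.3]
    - [[0,-0.9,0],[0,0,0],0.3]
    - [[0,-0.9,0],[0,0,0],0.3]
    - [[0,-0.5,0],[0,0,0],0.3]
    - [[0,0,0],[0,0,0],0.3]
    - [[0,0,0],[0,0,0],0.3]

```text
time_s: 26.1
ee_pos: [0.4486, -0.0881, 0.2817]
eef_rot: [-3.139, 0.0, 1.602]
force: [0.3, 1.2, -0.1]
grip_width: 0.061
grip_force: 0.0
```

```bash
python3 - <<'E'
from m import *
go((.613,-.084,.2027),2.1,0)
s=camera("side"); save(s,"s8"); t=camera("top")
rep("knobtop S",s,(230,110,300,190),yel,(.15,.3)); rep("knobtop T",t,(280,130,330,190),yel,(.15,.3)); rep("knobtop T",t,(280,130,330,190),yel,(.214,.3))
for n,c in (("S",s),("T",t)):
    rep("red "+n,c,(190,100,300,260),red,(.03,.15))
    rep("cushion "+n,c,(190,100,300,260),grey,(.19,.215))
E
```

```text
t 26.1 grasp now [ 0.4487 -0.0881  0.3007] F [ 0.3  1.2 -0.1] w 0.061 gf 0.0
turn units [-0.02 -0.   -0.05] shift first [-0.03  5.49  3.26] or shift after turn [-0.06  5.48  3.27]
knobtop S 124 med [ 0.6089 -0.0739  0.2158] z [0.1865 0.2158 0.2224] rect [611.8 -80.2] [24.2 25.6] 35.9
knobtop T 157 med [ 0.6079 -0.0832  0.2207] z [0.1889 0.2207 0.2238] rect [614.3 -87.9] [26.9 36.6] 32.5
knobtop T 120 med [ 0.6112 -0.083   0.2213] z [0.217  0.2213 0.2241] rect [611.6 -84.1] [24.9 24.3] 0.5
red S 493 med [0.549  0.1048 0.0993] z [0.0337 0.0993 0.1259] rect [ 620.6 -173.5] [104.9 608.4] 7.4
cushion S 120 med [0.5962 0.0975 0.2036] z [0.1912 0.2036 0.2112] rect [601.7  90.9] [ 42.6 336.6] 1.2
red T 424 med [0.5466 0.0835 0.1205] z [0.0735 0.1205 0.129 ] rect [603.3  90.3] [141.3  56.4] 2.0
cushion T 153 med [0.5957 0.0935 0.2038] z [0.1995 0.2038 0.2072] rect [607.9  92.8] [46.9 29.7] 2.5
```

View pics/s8.png

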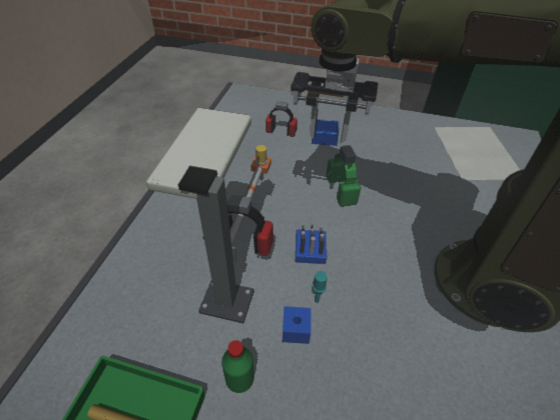

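The side view shows the pin's knob seated on the lug at (262,154) and the defenders hanging on the bar at (250,225). The knob top reads 0.221, which puts the foot at about 0.113 (home). The defenders hang level and the robot is clear.

```bash
python3 -c "
from station import *
print(hand_in())"
```

```text
the job is handed in; nothing more can be done
None
```

The ear defenders hang on the arm between the orange band and the column, and the keeper pin is home in the eyelet; the job was handed in at about 26 s of the 64 s allowed, but no verdict came back.

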